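# Weigh down glued model parts while they set

### The job

The blue model aircraft parts on the bamboo tray have just been glued; weigh them down while they set: stand a large knobbed steel weight on each of the wing's two cork pads, the medium weight on the tailplane's cork pad and the small weight on the fin's cork pad, each upright in the middle of its pad. Set the weights down gently, without dropping them, and do not shift the glued parts, the glue bottle or the dish.

Things in the scene. Friction and masses are not known exactly. Their poses are not given: they have to be found in the camera images.
- weight_large_a: One of the two large weights, which are alike and interchangeable: knobbed steel weight: a plain upright steel cylinder 50 mm in diameter and 28 mm high, with a round knob 18 mm in diameter on a short neck on top (40 mm high in all), about 440 g; grip the cylinder. Origin: centre of its underside, z up. It starts upright on the tray's board.
- weight_large_b: The other large weight: knobbed steel weight: a plain upright steel cylinder 50 mm in diameter and 28 mm high, with a round knob 18 mm in diameter on a short neck on top (40 mm high in all), about 440 g; grip the cylinder. Origin: centre of its underside, z up. It starts upright on the tray's board.
- weight_medium: The medium weight: knobbed steel weight: a plain upright steel cylinder 38 mm in diameter and 26 mm high, with a round knob 18 mm in diameter on a short neck on top (38 mm high in all), about 240 g; grip the cylinder. Origin: centre of its underside, z up. It starts upright on the tray's board.
- weight_small: The small weight: knobbed steel weight: a plain upright steel cylinder 28 mm in diameter and 24 mm high, with a round knob 18 mm in diameter on a short neck on top (36 mm high in all), about 120 g; grip the cylinder. Origin: centre of its underside, z up. It starts upright on the tray's board.
- wing_pad_root: Flat cork pad 56 x 60 mm, 8 mm thick, stuck on the broad root half of the blue plastic wing (250 mm span lying left to right across the far half of the tray, chord 90 mm at the root to 64 mm at the tip, 13 mm thick, loose, flat on the tray's board). Origin: centre of the pad's underside; the pad's flat top lies 8 mm above it and 16 mm above the tray's board. x across the wing, y along the span towards the root.
- wing_pad_tip: The second cork pad on the same wing, 56 x 60 mm, 8 mm thick, on its narrow tip half, 130 mm from the root pad. Origin and axes as for the root pad: the flat top lies 8 mm above the origin and 16 mm above the tray's board.
- tailplane: Blue plastic tailplane, a flat symmetrical blade of 110 mm span (its x axis) and 50 mm chord (y), loose, flat on the tray, with a cork pad 44 x 44 mm in its middle. Origin: underside, right below the middle of the pad; the pad's flat top lies 12 mm above the origin.
- fin: Blue plastic tail fin, a single swept-back blade 84 x 70 mm, loose, flat on the tray, with a cork pad 34 x 34 mm on it. Origin: underside, right below the middle of the pad; the pad's flat top lies 12 mm above the origin.
- glue_bottle: Small glass glue bottle with a black cap, 34 mm in diameter and 62 mm high, standing on the tray; leave it alone. Origin: centre of its underside. (The tray is bamboo, 380 x 700 mm, its board 18 mm above the table, with a rim standing 12 mm above the board all round. In front of and behind every weight, along the world x axis, at least 25 mm of board is free for a finger.)
- dish: White ceramic dish 80 mm in diameter and 20 mm high with a few small blue parts in it, standing on the tray; leave it alone. Origin: centre of its underside.

How it is judged:
By the outcome, as a careful person would: the job done as asked, in the order asked, and still so for the second after the job is handed in, with the robot touching nothing.
It also fails if it takes over 93 s, if anything falls off the work surface, if the arm or the gripper's body presses on something with over 40 N, if the wrist force passes 120 N, or if a joint passes its speed limit or range.

### The arm

A 6-joint arm with a two-finger parallel gripper is mounted at the origin on the work surface. World frame = base frame: x ahead of the robot, y to its left, z up, the work surface at z = 0. Lengths are in mm, angles in rad, forces in N, time in s.
With the tool pointing down it reaches from about 300 to 1000 mm from the base axis. Payload 5.1 kg.
Tool frame: the origin (TCP) lies midway between the tips of the shut fingers; the grasp point (between the pads) lies 19 mm behind it; y points along the fingers, x is the direction in which the jaws open and shut, and the axes are right-handed (so a half turn about y gives the same grasp; the last joint's range is limited). The gripper opens to 95 mm and grips with 3 to 60 N. Pads are 20 mm wide; open, the fingers measure 119 mm over their backs; the gripper's body (75 mm by 180 mm) begins 59 mm behind the grasp point.
Start: joints at [-1.198, 0.124, 1.65, -0, 1.367, -0.083], TCP at [286.085, -583.644, 214.656] pointing down, gripper open.
Joint ranges: [-2.61, 2.61], [-1.02, 2.33], [0.03, 2.71], [-1.35, 4.49], [0.32, 2.68], [-2.91, 2.91]. Speed limits (rad/s): [2.57, 2.57, 3.14, 3.14, 3.14, 3.14].

### API

Orientations are given as a rotation vector (axis times angle).
In Python, from rig import read_state, get_image, camera_model, hand_in gives the robot as it stands. The module is installed in compiled form; this text tells all that it offers.
- The arm moves only by the tool play_rows, never from a script. Its argument "rows" is a list of rows, each a list of 7 numbers: the shift along the tool's x, y, z in mm, then the turn, a rotation vector about the tool's x, y, z in rad, then the opening, from 0 (shut) to 1 (fully open). In form: [[x, y, z, rx, ry, rz, jaw], ...]. A call has 1 to 20 rows; each row is the pose to reach, as a shift and turn from the pose commanded when the call began, along the tool's axes at that moment; what a row does not reach only later rows make up. A row lasts 1/10 s, in which the tool goes at most 50 mm and 8.59 degrees, less where a joint would pass 70% of its speed; a pose out of reach is approached as far as the arm can. A call with a gripper value outside its range is refused whole. The fingers move at their own pace and stop on an object; "force" is the grip in N (left out, the last holds). Time passes only in rows, so rows that repeat a pose let the fingers close. It gives the time, the measured TCP pose, the force and the opening at its end, in the units of the state.
- read_state(): the state, without advancing time (a new reading comes with each control period).
- get_image(name): name is "scene" or "top" or "wrist"; returns (picture, depth): 480x640x3 uint8, red, green, blue; 480x640 float32, mm along the optical axis (not along the pixel's ray), 0 where there is no reading.
- camera_model(name): a dict with "camera_matrix" (3x3 intrinsics, pixels), "cam_to_world" (4x4, takes a point from camera to world coordinates). Camera axes: x right, y up, looking along -z (the intrinsics and any distortion apply to the point x, -y, -z); pixel columns grow to the right and rows downward; lengths in mm; the calibration is good to about 2 mm. A picture is of the moment at which its call begins: read the wrist's pose just before it. camera_model takes no time and is no camera call; for the wrist camera it gives the pose at the moment of the call.
- hand_in(): hands the job in, once; it reports no verdict.
The state is a dict: "clock": time; "joint_positions": joint angles; "joint_velocities": joint speeds; "tau": joint torques, N m; "position": TCP position; "tool_rot": TCP orientation; "contact_force": force on the tool from outside, world axes, zero at the start; "wrist_torque": the same for the moment, N m; "gripper_width": opening from 0.0 (shut) to 1.0 (fully open).
Only numpy, scipy, OpenCV 4.12 (cv2) and the standard library are available. Lean on these libraries where they do the work, as an engineer would, in place of code of your own. Each camera call takes 0.05 s, during which the arm holds its last target.

## Working session

There is one attempt and no reset: what is moved stays moved. The work goes in short steps, Python scripts to look and compute and a tool call to move; the robot and the scene stay as the last step left them, time stands still between calls to the robot, and variables do not carry over. Pictures are saved under pics/ and viewed, and the job is handed in when it is done.

Besides the shell and the picture viewer there is one more tool, called after "Request:" in YAML: its name, and indented under it one key for each argument. play_rows: Moves the arm, as the interface text tells. Its arguments: {"type":"object","properties":{"rows":{"type":"array","items":{"type":"array","items":{"type":"number"}}},"force":{"type":"number"}},"required":["rows"]}

```bash
mkdir -p pics
python3 - <<'E'
from rig import *
import cv2,numpy as np
s=read_state();print(s)
for n in("scene","top"):
    p,d=get_image(n);cv2.imwrite(f"pics/{n}0.png",p[:,:,::-1]);np.savez(f"{n}0.npz",p=p,d=d,**camera_model(n));print(n,camera_model(n))
E
```

```text
{'clock': 0.0, 'joint_positions': array([-1.19755201e+00,  1.24475855e-01,  1.65162506e+00, -1.11938177e-05,
        1.36753143e+00, -8.26243506e-02]), 'joint_velocities': array([-1.21141916e-03, -6.31854278e-04,  9.95976369e-05, -2.39645600e-04,
        3.44763301e-04, -1.42151562e-03]), 'tau': array([-5.83588317e-04, -4.17598093e+01, -3.59938824e+01,  7.74301845e-02,
        4.93316562e-02, -2.04289586e-04]), 'position': array([ 285.88301345, -583.05165004,  213.43492666]), 'tool_rot': array([-1.38979606,  0.86839117, -0.8656993 ]), 'contact_force': array([ 0.33130139, -0.32758313,  0.10740615]), 'wrist_torque': array([ 0.00346783, -0.03578823, -0.01318673]), 'gripper_width': 0.9977173242559354}
scene {'camera_matrix': array([[580.25492594,   0.        , 310.53824522],
       [  0.        , 580.25492594, 241.12850432],
       [  0.        ,   0.        ,   1.        ]]), 'cam_to_world': array([[-1.18519288e-01, -6.44376689e-01,  7.55467974e-01,
         1.33720196e+03],
       [ 9.92903813e-01, -6.94334620e-02,  9.65453880e-02,
         9.07365067e+01],
       [-9.75684060e-03,  7.61549523e-01,  6.48033277e-01,
         7.14790516e+02],
       [ 0.00000000e+00,  0.00000000e+00,  0.00000000e+00,
         1.00000000e+00]])}
top {'camera_matrix': array([[533.21573279,   0.        , 318.66162617],
       [  0.        , 533.21573279, 239.20963417],
       [  0.        ,   0.        ,   1.        ]]), 'cam_to_world': array([[ 2.15340895e-02,  9.98910094e-01, -4.14114478e-02,
         5.11355575e+02],
       [-9.99738691e-01,  2.18327583e-02,  6.77349211e-03,
         2.19463821e+01],
       [ 7.67023577e-03,  4.12547656e-02,  9.99119218e-01,
         9.65474357e+02],
       [ 0.00000000e+00,  0.00000000e+00,  0.00000000e+00,
         1.00000000e+00]])}
```

View pics/top0.png

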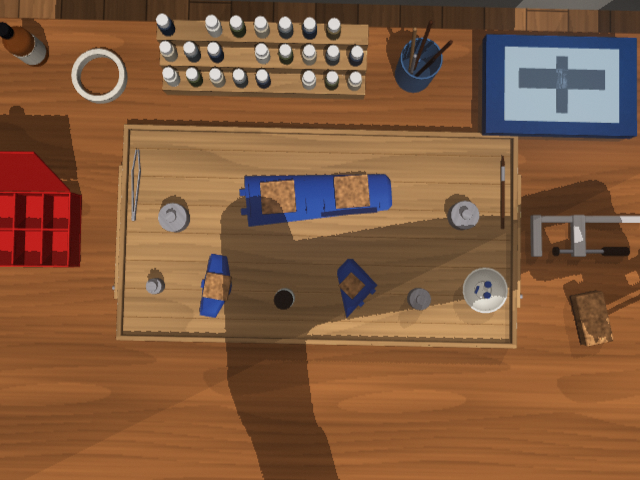

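View pics/scene0.png

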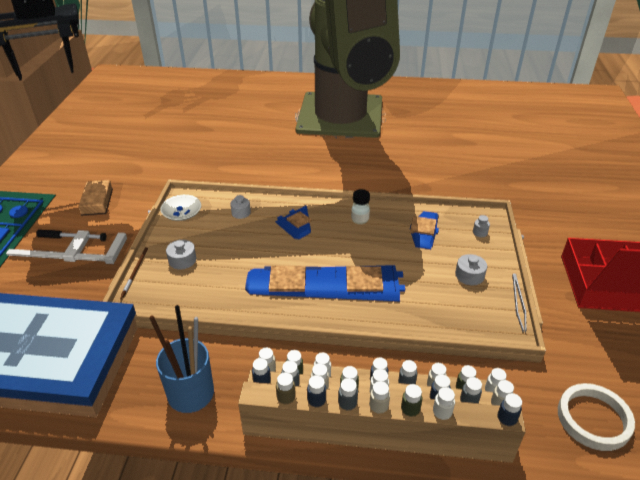

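Run:
```python
from rig import *
from scipy.spatial.transform import Rotation as R
s=read_state();print(R.from_rotvec(s['tool_rot']).as_matrix().round(3))
```

```text
[[ 0.44  -0.001  0.898]
 [-0.898  0.002  0.44 ]
 [-0.002 -1.     0.   ]]
```

Top view: the large weights are near (173,217) and (464,215), the medium at (420,299) and the small at (154,286). The wing pads are at (278,196) and (351,190), the tailplane pad at (215,286) and the fin pad at (351,286). Next I'll measure these properly.

```bash
cat > h.py <<'E'
import numpy as np,cv2
def ray(u,v,K,T):
    d=np.array([(u-K[0,2])/K[0,0],-(v-K[1,2])/K[1,1],-1.]);return T[:3,:3]@d,T[:3,3]
def onplane(u,v,z,K,T):
    d,o=ray(u,v,K,T);return o+d*(z-o[2])/d[2]
def proj(P,K,T):
    c=T[:3,:3].T@(np.asarray(P,float)-T[:3,3]);return np.array([K[0,2]+K[0,0]*c[0]/-c[2],K[1,2]+K[1,1]*c[1]/c[2]])
def cloud(d,K,T):
    v,u=np.mgrid[:480,:640];c=np.stack([(u-K[0,2])/K[0,0]*d,-(v-K[1,2])/K[1,1]*d,-d],-1)
    return c@T[:3,:3].T+T[:3,3]
E
python3 - <<'E'
from h import *
for n in("top","scene"):
    D=np.load(n+"0.npz");p,d,K,T=D['p'],D['d'],D['camera_matrix'],D['cam_to_world']
    W=cloud(d,K,T);z=W[...,2]
    if n=="top":
        for (u,v) in[(200,180),(440,180),(320,320),(250,250),(100,300),(480,150)]:print("z",u,v,z[v-3:v+4,u-3:u+4].mean().round(1),z[v-3:v+4,u-3:u+4].std().round(1))
    hsv=cv2.cvtColor(p,cv2.COLOR_RGB2HSV)
    ex={'LA':(640/640*173,217),'LB':(464,215),'M':(420,299),'S':(154,286),'bot':(284,299)} if n=="top" else {'LA':(472,270),'LB':(181,256),'M':(241,207),'S':(482,227),'bot':(361,205)}
    H={'LA':28,'LB':28,'M':26,'S':24}
    for k,(u,v) in ex.items():
        u=int(u)
        w=np.zeros((480,640),bool);w[v-22:v+23,u-22:u+23]=1
        m=w&(hsv[...,1]<60)
        nl,lab,st,ce=cv2.connectedComponentsWithStats(m.astype(np.uint8))
        if nl<2:print(k,'none');continue
        i=1+np.argmax(st[1:,4]);print(n,k,st[i],ce[i].round(1),'zmed',np.median(z[lab==i]).round(1),np.median(W[lab==i],0).round(1))
    m=(cv2.inRange(hsv,(5,60,60),(25,200,255))>0)
    ex={'root/tip':(278,196),'2':(351,190),'tail':(215,286),'fin':(351,286)} if n=="top" else {'1':(364,279),'2':(288,279),'tail':(427,227),'fin':(299,219)}
    for k,(u,v) in ex.items():
        print(n,k,hsv[v,u],W[v-2:v+3,u-2:u+3].mean((0,1)).round(1))
    x=p[150:340,110:530] if n=="top" else p[170:350,100:550]
    cv2.imwrite(f"pics/{n}crop.png",cv2.resize(x[:,:,::-1],(800,int(800*x.shape[0]/x.shape[1])),interpolation=cv2.INTER_CUBIC))
E
```

```text
z 200 180 18.4 1.8
z 440 180 18.4 1.7
z 320 320 18.5 1.5
z 250 250 17.9 1.6
z 100 300 19.8 136.5
z 480 150 18.2 1.8
top LA [158 203  32  29 724] [173.4 217.2] zmed 46.1 [581.5 266.2  46.1]
top LB [448 201  31  29 710] [463.2 214.9] zmed 46.1 [ 596.7 -232.8   46.1]
top M [407 288  24  22 394] [418.9 298.5] zmed 44.4 [ 451.3 -158.5   44.4]
top S [146 278  19  16 232] [154.6 285.7] zmed 43.4 [463.5 294.6  43.4]
top bot [278 288  17  19  63] [288.5 293.7] zmed 49.9 [458.7  62.6  49.9]
top root/tip [ 14 140 180] [624.1  88.5  34.6]
top 2 [ 14 138 170] [637.7 -39.3  33.4]
top tail [ 14 141 159] [464.4 194.9  30. ]
top fin [ 14 142 104] [469.4 -42.7  30.6]
scene LA [456 254  31  31 784] [470.8 269.1] zmed 43.7 [597.2 267.7  43.7]
scene LB [166 240  30  29 720] [180.8 253.9] zmed 43.4 [ 610.8 -231.3   43.4]
scene M [231 195  20  24 365] [240.  207.1] zmed 40.9 [ 462.7 -157.6   40.9]
scene S [473 215  17  22 277] [481.2 226.1] zmed 39.2 [473.6 298.2  39.2]
scene bot [352 190  18  34 483] [360.4 207.3] zmed 52.8 [461.6  74.3  52.8]
scene 1 [ 15 137 198] [630.1  90.2  32.8]
scene 2 [ 15 137 190] [643.8 -37.   32.6]
scene tail [ 16 130 231] [472.9 200.6  28.2]
scene fin [ 14 143 118] [475.  -41.1  28.8]
```

View pics/topcrop.png

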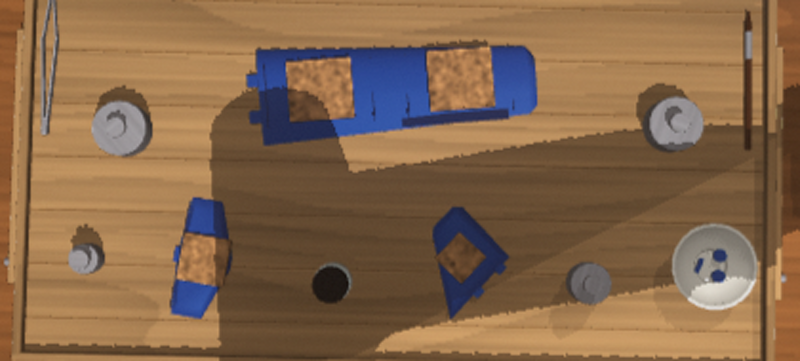

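Run:
```python
from h import *
wt={'LA':(581,266,28),'LB':(597,-233,28),'M':(452,-158,26),'S':(464,295,24)}
pads={'root':(622,89,34,80),'tip':(637,-39,34,80),'tail':(465,195,30,55),'fin':(469,-43,30,50)}
for n in("top","scene"):
    D=np.load(n+"0.npz");p,d,K,T=D['p'],D['d'],D['camera_matrix'],D['cam_to_world']
    z=cloud(cv2.medianBlur(d,3),K,T)[...,2];hsv=cv2.cvtColor(p,cv2.COLOR_RGB2HSV)
    vis=p[:,:,::-1].copy()
    for k,(x,y,h) in wt.items():
        u,v=proj((x,y,18+h/2),K,T).astype(int);w=np.zeros((480,640),bool);w[v-24:v+25,u-24:u+25]=1
        m=(w&(hsv[...,1]<60)).astype(np.uint8)
        cs=max(cv2.findContours(m,0,1)[0],key=cv2.contourArea);hull=cv2.convexHull(cs)
        M=cv2.moments(hull);c=(M['m10']/M['m00'],M['m01']/M['m00']);cv2.drawContours(vis,[hull],-1,(0,255,0),1)
        print(n,k,onplane(*c,18+h/2+(1 if n=='scene' else 0),K,T).round(1))
    for k,(x,y,h,s) in pads.items():
        u,v=proj((x,y,h),K,T).astype(int);w=np.zeros((480,640),bool);r=26;w[v-r:v+r+1,u-r:u+r+1]=1
        m=(w&(hsv[...,0]<24)&(hsv[...,1]>95)&(z>24.5)).astype(np.uint8)
        m=cv2.morphologyEx(cv2.medianBlur(m,3),cv2.MORPH_OPEN,np.ones((5,5),np.uint8))
        cs=max(cv2.findContours(m,0,1)[0],key=cv2.contourArea)
        P=np.array([onplane(a,b,h,K,T)[:2] for a,b in cs[:,0]],np.float32)
        ra=cv2.minAreaRect(P);cv2.drawContours(vis,[cs],-1,(255,0,255),1)
        M=cv2.moments(P.reshape(-1,1,2));print(n,k,np.round(ra[0],1),np.round(ra[1],1),round(ra[2],1),'cen',round(M['m10']/M['m00'],1),round(M['m01']/M['m00'],1))
    x=vis[150:340,110:530] if n=="top" else vis[170:350,100:550]
    cv2.imwrite(f"pics/{n}v.png",cv2.resize(x,(800,int(800*x.shape[0]/x.shape[1])),interpolation=cv2.INTER_NEAREST))
```

```text
top LA [583.  270.9  32. ]
top LB [ 598.3 -237.7   32. ]
top M [ 450.3 -161.8   31. ]
top S [462.8 299.9  30. ]
top root [623.2  89.2] [55.5 59. ] 5.7 cen 623.1 89.1
top tip [636.  -39.7] [55.  59.1] 5.4 cen 636.0 -39.7
top tail [464.3 192.1] [43.9 42.9] 81.7 cen 464.4 192.1
top fin [470.3 -43.6] [32.1 32.2] 46.2 cen 470.4 -43.4
scene LA [586.3 270.3  33. ]
scene LB [ 601.7 -235.5   33. ]
scene M [ 454.  -160.1   32. ]
scene S [462.5 300.7  31. ]
scene root [629.6  90. ] [55.5 58.6] 6.2 cen 629.6 90.0
scene tip [642.4 -38.9] [58.1 58.4] 6.3 cen 642.4 -38.8
scene tail [469.6 192.3] [42.9 44.9] 84.7 cen 470.0 192.2
scene fin [477.3 -41.7] [34.  33.3] 46.1 cen 476.8 -42.0
```

View pics/topv.png

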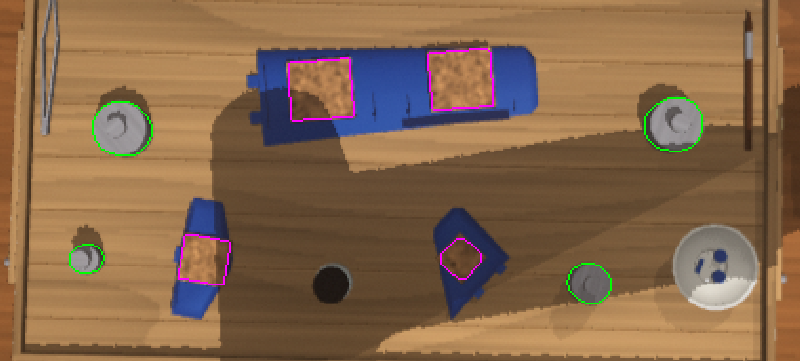

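View pics/scenev.png

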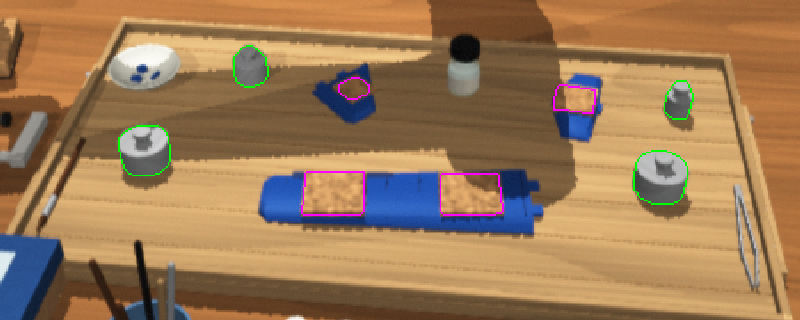

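Run:
```python
import numpy as np
a=np.arctan2(-583.644,286.085);from rig import *
from scipy.spatial.transform import Rotation as R
M=R.from_rotvec(read_state()['tool_rot']).as_matrix();b=np.arctan2(M[1,0],M[0,0]);print(a,b)
x=np.array([np.cos(b),np.sin(b),0]);z=np.array([-np.sin(b),np.cos(b),0]);d=np.array([560-286.085,100+583.644,0])
print(x@d,z@d)
```

```text
-1.115043292434808 -1.1149819510068142
-493.27023651531647 546.8848322353837
```

Request:
play_rows:
  rows:
    - [-15, -4, 17, 0, -0.035, 0, 1]
    - [-46, -11, 51, 0, -0.105, 0, 1]
    - [-77, -18, 85.5, 0, -0.174, 0, 1]
    - [-108, -25, 120, 0, -0.244, 0, 1]
    - [-139, -32, 154, 0, -0.314, 0, 1]
    - [-170, -40, 188, 0, -0.383, 0, 1]
    - [-200, -47, 222, 0, -0.453, 0, 1]
    - [-231, -54, 256, 0, -0.523, 0, 1]
    - [-262, -61, 291, 0, -0.592, 0, 1]
    - [-293, -68, 325, 0, -0.662, 0, 1]
    - [-324, -75, 359, 0, -0.732, 0, 1]
    - [-355, -83, 393, 0, -0.802, 0, 1]
    - [-385, -90, 427, 0, -0.871, 0, 1]
    - [-416, -97, 461, 0, -0.941, 0, 1]
    - [-447, -104, 496, 0, -1.01, 0, 1]
    - [-478, -111, 530, 0, -1.08, 0, 1]
    - [-493.3, -115, 546.9, 0, -1.115, 0, 1]
    - [-493.3, -115, 546.9, 0, -1.115, 0, 1]
    - [-493.3, -115, 546.9, 0, -1.115, 0, 1]
    - [-493.3, -115, 546.9, 0, -1.115, 0, 1]

```text
clock: 2.1
position: [559.6, 99.1, 329.1]
tool_rot: [-1.571, 0.002, -0.0]
contact_force: [0.9, -0.7, 0.0]
gripper_width: 0.997
```

Run:
```python
from rig import *
import cv2,numpy as np
s=read_state();print(s['clock'],s['position'],s['tool_rot'],s['joint_positions'])
c=camera_model("wrist");p,d=get_image("wrist");cv2.imwrite("pics/w1.png",p[:,:,::-1]);np.savez("w1.npz",p=p,d=d,**c);print(c['cam_to_world'].round(2))
s=read_state();print(s['position'])
```

```text
2.1 [559.56902034  99.07665504 329.07680993] [-1.57126064e+00  1.89647675e-03 -2.72623390e-04] [ 8.09769503e-02 -1.02523418e-01  1.68895738e+00 -3.78906391e-04
  1.55622687e+00  8.23634775e-02]
[[ 1.0000e+00  0.0000e+00  0.0000e+00  5.6008e+02]
 [-0.0000e+00  9.5000e-01  3.0000e-01  1.8421e+02]
 [ 0.0000e+00 -3.0000e-01  9.5000e-01  4.9810e+02]
 [ 0.0000e+00  0.0000e+00  0.0000e+00  1.0000e+00]]
[559.59895402  98.90668557 329.20463318]
```

View pics/w1.png

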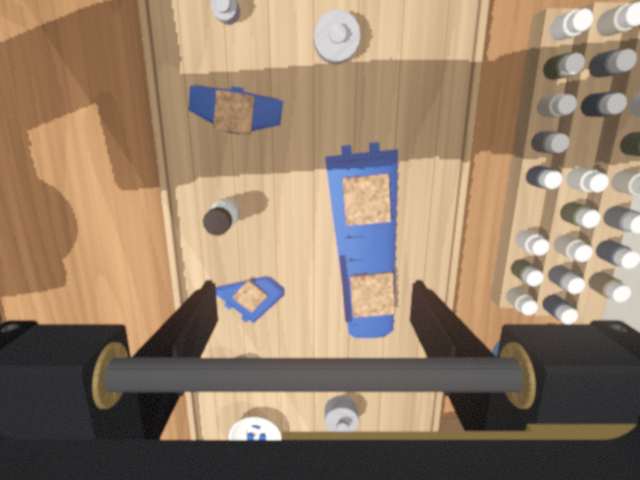

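The wrist view shows all four pads: root (367,200), tip (372,294), tail (233,111) and fin (250,296). LA is at (337,36) and LB at (341,415). I'll measure the same items here.

```bash
cat >> h.py <<'E'
def meas(p,d,K,T,wt,pads,lowz=24.5):
    z=cloud(cv2.medianBlur(d,3),K,T)[...,2];hsv=cv2.cvtColor(p,cv2.COLOR_RGB2HSV)
    vis=p[:,:,::-1].copy();out={}
    for k,(x,y,h) in wt.items():
        u,v=proj((x,y,18+h/2),K,T).astype(int);w=np.zeros((480,640),bool);r=32;w[max(v-r,0):v+r+1,max(u-r,0):u+r+1]=1
        m=(w&(hsv[...,1]<60)&(hsv[...,2]>60)).astype(np.uint8)
        cs=max(cv2.findContours(m,0,1)[0],key=cv2.contourArea);hull=cv2.convexHull(cs)
        M=cv2.moments(hull);c=(M['m10']/M['m00'],M['m01']/M['m00']);cv2.drawContours(vis,[hull],-1,(0,255,0),1)
        print(k,onplane(*c,18+h/2,K,T).round(1))
    for k,(x,y,h,s) in pads.items():
        u,v=proj((x,y,h),K,T).astype(int);w=np.zeros((480,640),bool);r=s;w[v-r:v+r+1,u-r:u+r+1]=1
        m=(w&(hsv[...,0]<24)&(hsv[...,1]>85)&(z>lowz)).astype(np.uint8)
        m=cv2.morphologyEx(cv2.medianBlur(m,3),cv2.MORPH_OPEN,np.ones((5,5),np.uint8))
        cs=max(cv2.findContours(m,0,1)[0],key=cv2.contourArea)
        P=np.array([onplane(a,b,h,K,T)[:2] for a,b in cs[:,0]],np.float32)
        ra=cv2.minAreaRect(P);cv2.drawContours(vis,[cs],-1,(255,0,255),1)
        print(k,np.round(ra[0],1),np.round(ra[1],1),round(ra[2],1),'z',np.median(z[m>0]).round(1))
    return vis
E
python3 - <<'E'
from h import *
D=np.load("w1.npz");p,d,K,T=D['p'],D['d'],D['camera_matrix'],D['cam_to_world']
wt={'LA':(584,271,28)}
pads={'root':(624,89,34,36),'tip':(637,-39,34,36),'tail':(466,192,30,30),'fin':(471,-43,30,30)}
vis=meas(p,d,K,T,wt,pads)
z=cloud(d,K,T)[...,2]
print('board',z[150:160,300:310].mean(),z[240:250,290:310].mean())
cv2.imwrite("pics/w1v.png",vis)
E
```

```text
LA [585.5 272.4  32. ]
root [638.8 104.7] [17.  28.5] 2.4 z 33.3
tip [649.6 -23. ] [19.7 30.2] 3.2 z 33.3
tail [467.1 192.5] [42.8 42.8] 81.0 z 29.0
fin [478.8 -46.2] [29.7 16.5] 19.6 z 29.0
board 21.91298751085576 19.54129281422468
```

View pics/w1v.png

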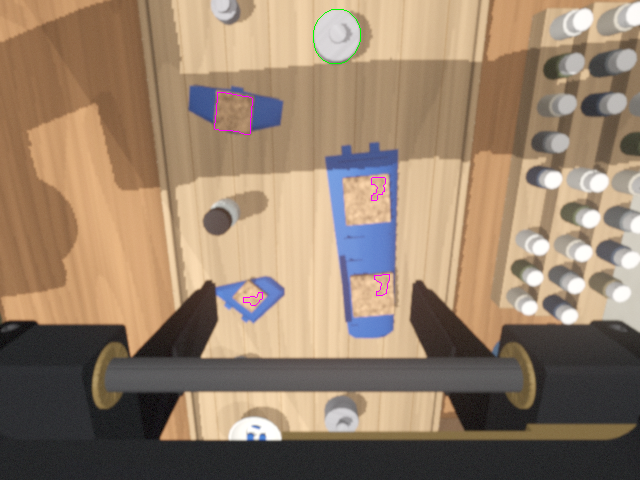

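```bash
sed -i 's/hsv\[...,1\]>85/hsv[...,1]>sat/; s/lowz=24.5)/lowz=24.5,sat=85)/' h.py
python3 - <<'E'
from h import *
D=np.load("w1.npz");p,d,K,T=D['p'],D['d'],D['camera_matrix'],D['cam_to_world']
pads={'root':(624,89,34,36),'tip':(637,-39,34,36),'tail':(466,192,30,30),'fin':(471,-43,30,25)}
vis=meas(p,d,K,T,{},pads,sat=40)
cv2.imwrite("pics/w1w.png",vis)
E
```

```text
root [625.7  90.7] [55.6 59.2] 5.6 z 33.2
tip [638.  -37.4] [55.4 60.1] 4.6 z 33.3
tail [467.  192.9] [43.8 43.3] 81.0 z 29.0
fin [473.7 -40.6] [34.1 32.9] 47.7 z 29.0
```

View pics/w1w.png

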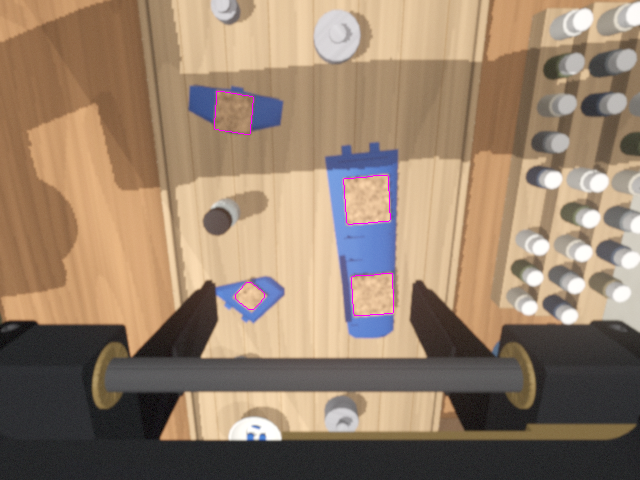

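Request:
play_rows:
  rows:
    - [3, 20, 20, 0, 0, 0, 0.8]
    - [7, 50, 52, 0, 0, 0, 0.8]
    - [12, 90, 85, 0, 0, 0, 0.8]
    - [17, 125, 118, 0, 0, 0, 0.8]
    - [21, 160, 145, 0, 0, 0, 0.8]
    - [25, 195, 165, 0, 0, 0, 0.8]
    - [25, 220, 171, 0, 0, 0, 0.8]
    - [25, 235, 171, 0, 0, 0, 0.8]
    - [25, 240, 171, 0, 0, 0, 0.8]
    - [25, 240, 171, 0, 0, 0, 0.8]
    - [25, 240, 171, 0, 0, 0, 0.8]

```text
clock: 3.25
position: [586.3, 270.6, 91.7]
tool_rot: [-1.57, -0.001, -0.003]
contact_force: [0.6, -0.4, 0.2]
gripper_width: 0.798
```

```bash
cat > snap.py <<'E'
import sys
from rig import *
import cv2,numpy as np
n=sys.argv[1];cam=sys.argv[2] if len(sys.argv)>2 else "wrist"
s=read_state();print(s['clock'],s['position'].round(2),s['contact_force'].round(1),s['gripper_width'])
c=camera_model(cam);p,d=get_image(cam);cv2.imwrite(f"pics/{n}.png",p[:,:,::-1]);np.savez(n+".npz",p=p,d=d,**c)
E
python3 snap.py w2
```

```text
3.25 [586.29 270.56  91.67] [ 0.6 -0.4  0.2] 0.798265158238944
```

View pics/w2.png

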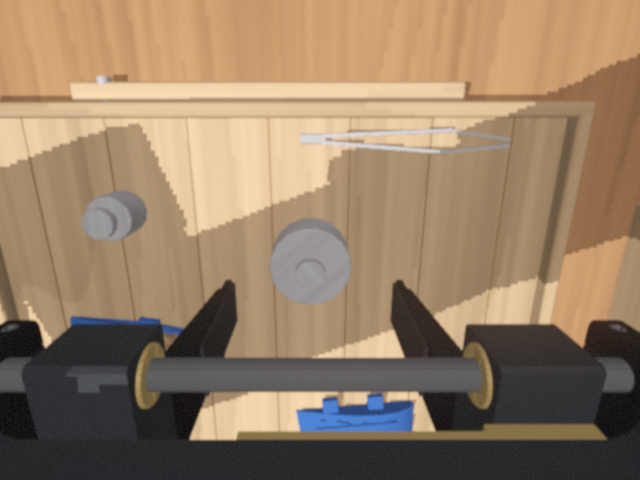

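```bash
cat > mw.py <<'E'
import sys
from h import *
# weight top-disc/side hull: args npz u v h
n,u,v,h=sys.argv[1],*map(float,sys.argv[2:5]);base=float(sys.argv[5]) if len(sys.argv)>5 else 18
D=np.load(n+".npz");p,d,K,T=D['p'],D['d'],D['camera_matrix'],D['cam_to_world']
hsv=cv2.cvtColor(p,cv2.COLOR_RGB2HSV);w=np.zeros((480,640),bool);u,v=int(u),int(v);w[max(v-60,0):v+61,max(u-60,0):u+61]=1
m=(w&(hsv[...,1]<50)&(hsv[...,2]>70)).astype(np.uint8)
nl,lab,st,ce=cv2.connectedComponentsWithStats(m);l=lab[v,u];m=(lab==l).astype(np.uint8)
hull=cv2.convexHull(max(cv2.findContours(m,0,1)[0],key=cv2.contourArea))
M=cv2.moments(hull);c=(M['m10']/M['m00'],M['m01']/M['m00']);print(np.round(c,1),cv2.boundingRect(hull),onplane(*c,base+h/2,K,T).round(1))
z=cloud(d,K,T);print('medz',np.median(z[m>0],0).round(1))
E
python3 mw.py w2 310 250 28; python3 mw.py w2 115 215 24
```

```text
[310.  261.5] (269, 218, 82, 87) [584.7 269.8  32. ]
medz [584.8 275.8  45.1]
[113.7 215.6] (82, 190, 65, 51) [463.3 299.8  30. ]
medz [470.6 303.2  41. ]
```

Request:
play_rows:
  rows:
    - [0, 15, -1, 0, 0, 0, 0.8]
    - [0, 35, -1, 0, 0, 0, 0.8]
    - [0, 52, -1, 0, 0, 0, 0.8]
    - [0, 62, -1, 0, 0, 0, 0.8]
    - [0, 67, -1, 0, 0, 0, 0.8]
    - [0, 67.5, -1, 0, 0, 0, 0.8]
    - [0, 67.5, -1, 0, 0, 0, 0.4]
    - [0, 67.5, -1, 0, 0, 0, 0.4]
    - [0, 67.5, -1, 0, 0, 0, 0.4]
    - [0, 67.5, -1, 0, 0, 0, 0.4]
    - [0, 67.5, -1, 0, 0, 0, 0.4]
  force: 35

```text
clock: 4.4
position: [584.9, 270.2, 22.8]
tool_rot: [-1.571, 0.0, 0.0]
contact_force: [-2.6, 0.4, 3.8]
gripper_width: 0.515
```

Request:
play_rows:
  rows:
    - [0, -5, 0, 0, 0, 0, 0.4]
    - [0, -20, 0, 0, 0, 0, 0.4]
    - [0, -40, -5, 0, 0, 0, 0.4]
    - [5, -52, -20, 0, 0, 0, 0.4]
    - [10, -55, -42, 0, 0, 0, 0.4]
    - [16, -55, -67, 0, 0, 0, 0.4]
    - [22, -55, -94, 0, 0, 0, 0.4]
    - [28, -55, -121, 0, 0, 0, 0.4]
    - [34, -55, -146, 0, 0, 0, 0.4]
    - [39, -55, -166, 0, 0, 0, 0.4]
    - [41, -50, -177, 0, 0, 0, 0.4]
    - [41, -42, -180.5, 0, 0, 0, 0.4]
    - [41, -34, -180.5, 0, 0, 0, 0.4]
    - [41, -28, -180.5, 0, 0, 0, 0.4]
    - [41, -25, -180.5, 0, 0, 0, 0.4]
    - [41, -25, -180.5, 0, 0, 0, 0.4]
    - [41, -25, -180.5, 0, 0, 0, 0.4]

```text
clock: 6.1
position: [626.1, 90.1, 47.2]
tool_rot: [-1.571, -0.001, 0.001]
contact_force: [-0.1, 0.2, -4.5]
gripper_width: 0.517
```

```bash
python3 snap.py w3; python3 snap.py s3 scene
```

```text
6.1 [626.07  90.11  47.23] [-0.1  0.2 -4.5] 0.517022366146187
6.15 [626.27  90.02  47.49] [-0.6  0.6 -5. ] 0.5210190249125427
```

View pics/w3.png

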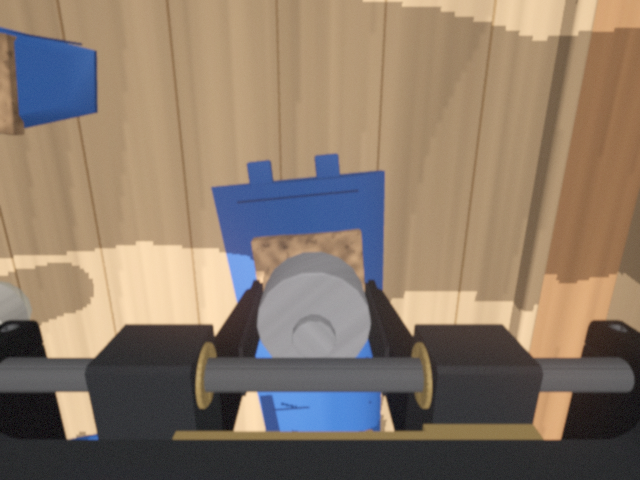

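View pics/s3.png

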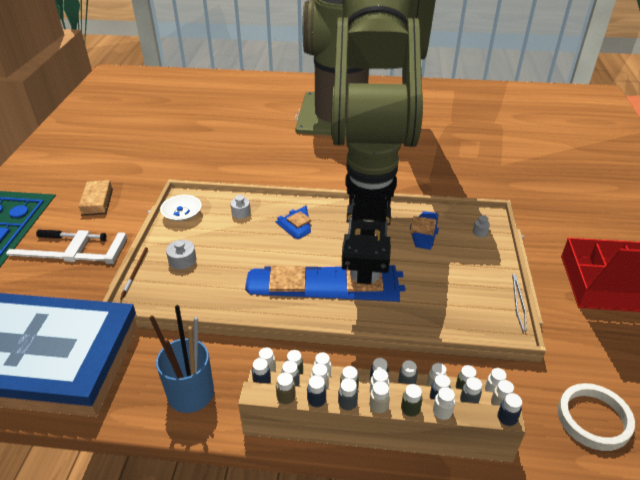

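```bash
python3 mw.py w3 310 290 28 27
python3 - <<'E'
from h import *
D=np.load("w3.npz");K,T=D['camera_matrix'],D['cam_to_world']
for q in[(253,237),(361,231),(257,280),(364,280)]:print(onplane(*q,34,K,T).round(1))
E
```

```text
[313.3 305.8] (256, 252, 115, 99) [626.3  85.4  41. ]
medz [626.2  99.2  69.3]
[596.3 119.8  34. ]
[650.  122.9  34. ]
[597.3  96.6  34. ]
[652.5  96.5  34. ]
```

Request:
play_rows:
  rows:
    - [0, 3, 1, 0, 0, 0, 0.4]
    - [0, 5, 1, 0, 0, 0, 0.4]
    - [0, 7, 1, 0, 0, 0, 0.4]
    - [0, 8, 1, 0, 0, 0, 0.4]
    - [0, 8.5, 1, 0, 0, 0, 0.4]
    - [0, 8.5, 1, 0, 0, 0, 0.4]
    - [0, 8.5, 1, 0, 0, 0, 0.4]

```text
clock: 6.9
position: [626.1, 90.5, 38.9]
tool_rot: [-1.571, 0.0, -0.0]
contact_force: [-1.3, -0.4, -2.1]
gripper_width: 0.519
```

Request:
play_rows:
  rows:
    - [0, 0.2, 0, 0, 0, 0, 0.4]
    - [0, 0.4, 0, 0, 0, 0, 0.4]
    - [0, 0.6, 0, 0, 0, 0, 0.4]
    - [0, 0.6, 0, 0, 0, 0, 0.4]

```text
clock: 7.3
position: [626.1, 90.5, 38.8]
tool_rot: [-1.571, 0.0, 0.0]
contact_force: [-3.7, -0.4, 4.0]
gripper_width: 0.516
```

Request:
play_rows:
  rows:
    - [0, 0, 0, 0, 0, 0, 0.52]
    - [0, 0, 0, 0, 0, 0, 0.53]
    - [0, 0, 0, 0, 0, 0, 0.55]
    - [0, 0, 0, 0, 0, 0, 0.6]
    - [0, 0, 0, 0, 0, 0, 0.7]
    - [0, 0, 0, 0, 0, 0, 0.75]
    - [0, 0, 0, 0, 0, 0, 0.75]
    - [0, -10, 0, 0, 0, 0, 0.75]
    - [0, -30, 0, 0, 0, 0, 0.75]
    - [0, -60, 0, 0, 0, 0, 0.75]
    - [0, -60, 0, 0, 0, 0, 0.75]
  force: 5

```text
clock: 8.4
position: [629.7, 90.8, 104.1]
tool_rot: [-1.57, -0.008, -0.008]
contact_force: [0.2, 0.1, 0.7]
gripper_width: 0.752
```

```bash
python3 snap.py w4
```

```text
8.4 [629.69  90.8  104.13] [0.2 0.1 0.7] 0.7517173051088047
```

View pics/w4.png

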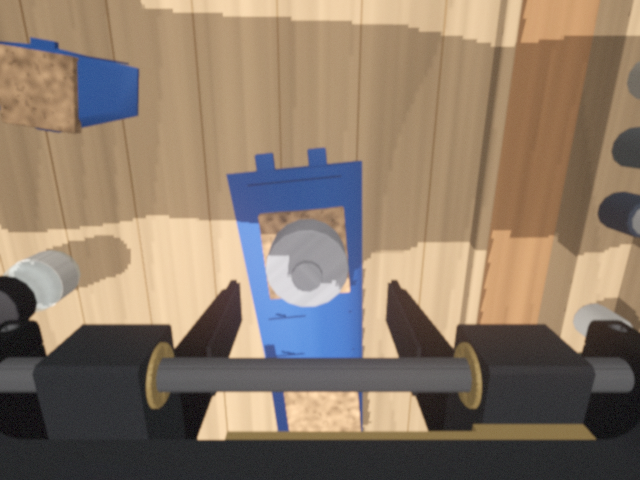

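```bash
python3 mw.py w4 310 250 28 34
python3 - <<'E'
from h import *
D=np.load("w4.npz");K,T=D['camera_matrix'],D['cam_to_world']
Q=[onplane(*q,34,K,T) for q in[(259,213),(344,207),(269,301),(351,294)]]
print(np.round(Q,1),np.mean(Q,0))
E
```

```text
[305.1 263. ] (260, 219, 91, 88) [625.4  90.4  48. ]
medz [626.5  95.8  61.1]
[[595.9 119.4  34. ]
 [650.3 123.1  34. ]
 [600.1  57.3  34. ]
 [656.5  62.2  34. ]] [625.72183216  90.49496605  34.        ]
```

Request:
play_rows:
  rows:
    - [-1, -2, -10, 0, 0, 0, 0.8]
    - [-3, -2, -35, 0, 0, 0, 0.8]
    - [-6, -2, -70, 0, 0, 0, 0.8]
    - [-9, -2, -110, 0, 0, 0, 0.8]
    - [-12, -2, -150, 0, 0, 0, 0.8]
    - [-15, 0, -190, 0, 0, 0, 0.8]
    - [-18, 2, -230, 0, 0, 0, 0.8]
    - [-21, 4, -265, 0, 0, 0, 0.8]
    - [-23, 6, -295, 0, 0, 0, 0.8]
    - [-25, 8, -315, 0, 0, 0, 0.8]
    - [-26, 8, -325, 0, 0, 0, 0.8]
    - [-26, 8, -327, 0, 0, 0, 0.8]
    - [-26, 8, -327, 0, 0, 0, 0.8]
    - [-26, 8, -327, 0, 0, 0, 0.8]

```text
clock: 9.85
position: [600.2, -235.3, 90.1]
tool_rot: [-1.57, -0.001, 0.001]
contact_force: [0.1, 0.5, -0.4]
gripper_width: 0.799
```

```bash
python3 snap.py w5;python3 mw.py w5 310 250 28
```

```text
9.85 [ 600.24 -235.28   90.06] [ 0.1  0.5 -0.4] 0.7990383848285035
[312.3 263.5] (271, 220, 83, 87) [ 599.9 -236.9   32. ]
medz [ 599.8 -230.8   45.1]
```

View pics/w5.png

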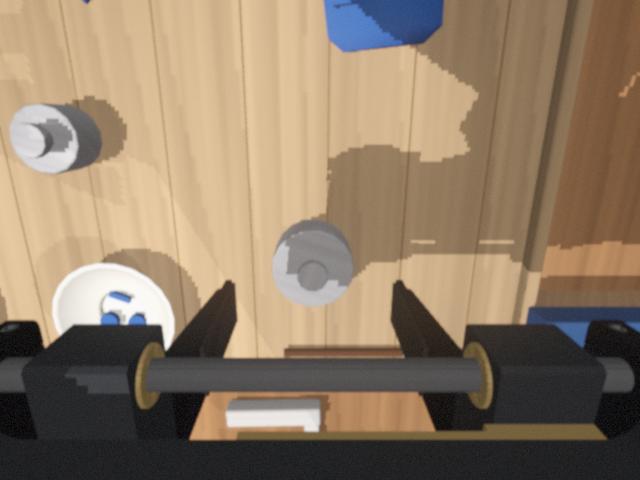

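Request:
play_rows:
  rows:
    - [0, 15, 0, 0, 0, 0, 0.8]
    - [0, 35, 0, 0, 0, 0, 0.8]
    - [0, 52, 0, 0, 0, 0, 0.8]
    - [0, 62, 0, 0, 0, 0, 0.8]
    - [0, 67, 0, 0, 0, 0, 0.8]
    - [0, 67.9, 0, 0, 0, 0, 0.8]
    - [0, 67.9, 0, 0, 0, 0, 0.4]
    - [0, 67.9, 0, 0, 0, 0, 0.4]
    - [0, 67.9, 0, 0, 0, 0, 0.4]
    - [0, 67.9, 0, 0, 0, 0, 0.4]
    - [0, 67.9, 0, 0, 0, 0, 0.4]
  force: 35

```text
clock: 11.0
position: [600.1, -236.7, 22.9]
tool_rot: [-1.571, -0.0, -0.0]
contact_force: [-1.3, 0.9, 3.1]
gripper_width: 0.516
```

Request:
play_rows:
  rows:
    - [0, -5, 0, 0, 0, 0, 0.4]
    - [0, -20, 0, 0, 0, 0, 0.4]
    - [0, -40, 5, 0, 0, 0, 0.4]
    - [3, -52, 20, 0, 0, 0, 0.4]
    - [8, -55, 42, 0, 0, 0, 0.4]
    - [13, -55, 67, 0, 0, 0, 0.4]
    - [18, -55, 94, 0, 0, 0, 0.4]
    - [23, -55, 121, 0, 0, 0, 0.4]
    - [29, -55, 148, 0, 0, 0, 0.4]
    - [34, -55, 173, 0, 0, 0, 0.4]
    - [37, -50, 190, 0, 0, 0, 0.4]
    - [38.5, -42, 197, 0, 0, 0, 0.4]
    - [38.5, -34, 198, 0, 0, 0, 0.4]
    - [38.5, -28, 198, 0, 0, 0, 0.4]
    - [38.5, -25, 198, 0, 0, 0, 0.4]
    - [38.5, -25, 198, 0, 0, 0, 0.4]
    - [38.5, -25, 198, 0, 0, 0, 0.4]

```text
clock: 12.7
position: [638.6, -39.2, 47.2]
tool_rot: [-1.571, 0.001, -0.001]
contact_force: [-0.4, 0.6, -3.9]
gripper_width: 0.519
```

```bash
python3 snap.py w6
```

```text
12.7 [638.57 -39.24  47.2 ] [-0.4  0.6 -3.9] 0.5185568913651802
```

View pics/w6.png

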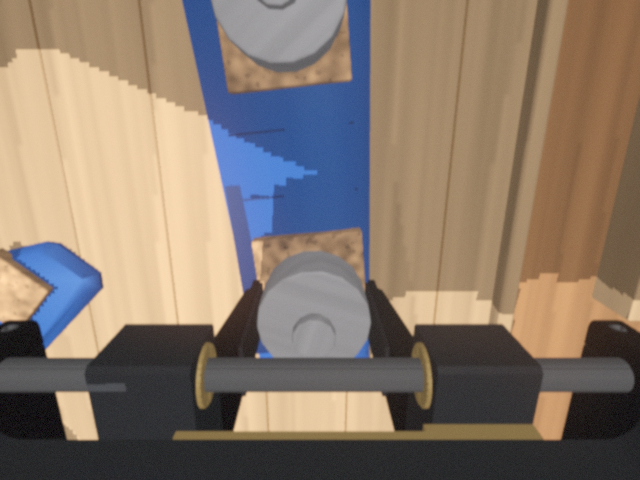

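Request:
play_rows:
  rows:
    - [0, 3, 1, 0, 0, 0, 0.4]
    - [0, 5, 1, 0, 0, 0, 0.4]
    - [0, 7, 1, 0, 0, 0, 0.4]
    - [0, 8, 1, 0, 0, 0, 0.4]
    - [0, 8.5, 1, 0, 0, 0, 0.4]
    - [0, 8.8, 1, 0, 0, 0, 0.4]
    - [0, 9.1, 1, 0, 0, 0, 0.4]
    - [0, 9.1, 1, 0, 0, 0, 0.4]

```text
clock: 13.55
position: [638.5, -37.4, 38.8]
tool_rot: [-1.571, 0.0, 0.0]
contact_force: [-3.6, 0.1, 4.0]
gripper_width: 0.517
```

Request:
play_rows:
  rows:
    - [0, 0, 0, 0, 0, 0, 0.52]
    - [0, 0, 0, 0, 0, 0, 0.53]
    - [0, 0, 0, 0, 0, 0, 0.55]
    - [0, 0, 0, 0, 0, 0, 0.6]
    - [0, 0, 0, 0, 0, 0, 0.7]
    - [0, 0, 0, 0, 0, 0, 0.75]
    - [0, 0, 0, 0, 0, 0, 0.75]
    - [0, -10, 0, 0, 0, 0, 0.75]
    - [0, -30, 0, 0, 0, 0, 0.75]
    - [0, -50, 0, 0, 0, 0, 0.75]
    - [0, -60, 0, 0, 0, 0, 0.75]
    - [0, -60, 0, 0, 0, 0, 0.75]
    - [0, -60, 0, 0, 0, 0, 0.75]
  force: 5

```text
clock: 14.85
position: [638.3, -37.5, 97.9]
tool_rot: [-1.571, 0.0, 0.0]
contact_force: [-0.5, -0.3, 0.1]
gripper_width: 0.753
```

```bash
python3 snap.py w7;python3 mw.py w7 310 250 28 34
```

```text
14.85 [638.35 -37.46  97.9 ] [-0.5 -0.3  0.1] 0.7529336853538501
[316.3 255. ] (264, 190, 96, 121) [640.5 -30.4  48. ]
medz [639.  -31.6  61. ]
```

View pics/w7.png

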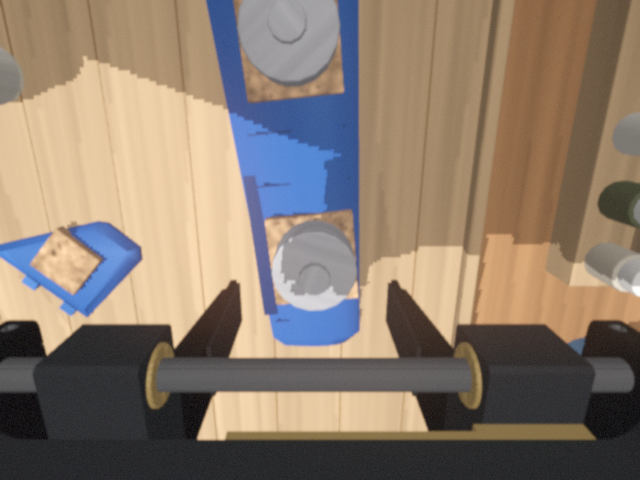

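Request:
play_rows:
  rows:
    - [-9, -2, -6, 0, 0, 0, 0.65]
    - [-27, -2, -18, 0, 0, 0, 0.65]
    - [-52, -2, -34, 0, 0, 0, 0.65]
    - [-80, 0, -53, 0, 0, 0, 0.65]
    - [-108, 2, -72, 0, 0, 0, 0.65]
    - [-135, 4, -90, 0, 0, 0, 0.65]
    - [-160, 6, -106, 0, 0, 0, 0.65]
    - [-178, 8, -118, 0, 0, 0, 0.65]
    - [-186.5, 8, -123.5, 0, 0, 0, 0.65]
    - [-186.5, 8, -123.5, 0, 0, 0, 0.65]
    - [-186.5, 8, -123.5, 0, 0, 0, 0.65]

```text
clock: 16.0
position: [452.3, -160.9, 90.1]
tool_rot: [-1.571, -0.0, -0.001]
contact_force: [0.7, 0.0, 0.1]
gripper_width: 0.652
```

```bash
python3 snap.py w8;python3 mw.py w8 310 250 26
```

```text
16.0 [ 452.32 -160.89   90.13] [0.7 0.  0.1] 0.6524448175777037
[312.8 261. ] (282, 227, 62, 68) [ 452.3 -161.2   31. ]
medz [ 452.5 -155.3   43.2]
```

View pics/w8.png

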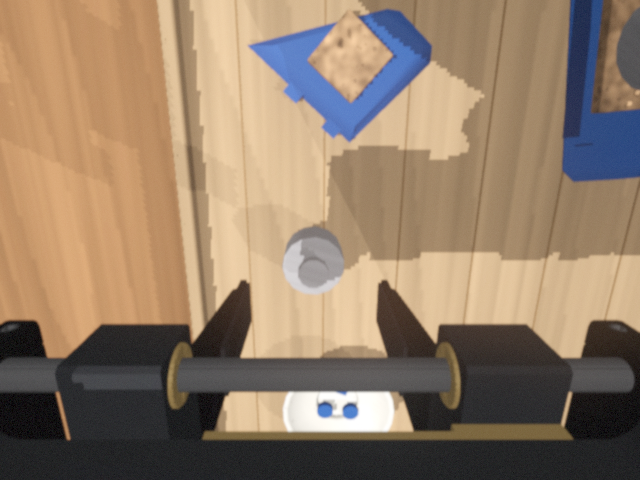

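Request:
play_rows:
  rows:
    - [0, 15, 0, 0, 0, 0, 0.65]
    - [0, 35, 0, 0, 0, 0, 0.65]
    - [0, 52, 0, 0, 0, 0, 0.65]
    - [0, 62, 0, 0, 0, 0, 0.65]
    - [0, 67, 0, 0, 0, 0, 0.65]
    - [0, 67.9, 0, 0, 0, 0, 0.65]
    - [0, 67.9, 0, 0, 0, 0, 0.3]
    - [0, 67.9, 0, 0, 0, 0, 0.3]
    - [0, 67.9, 0, 0, 0, 0, 0.3]
    - [0, 67.9, 0, 0, 0, 0, 0.3]
    - [0, 67.9, 0, 0, 0, 0, 0.3]
  force: 30

```text
clock: 17.15
position: [452.4, -161.2, 22.8]
tool_rot: [-1.571, -0.001, -0.001]
contact_force: [-1.2, -0.0, 3.4]
gripper_width: 0.394
```

Request:
play_rows:
  rows:
    - [0, -5, 0, 0, 0, 0, 0.3]
    - [0, -20, 0, 0, 0, 0, 0.3]
    - [0, -45, 0, 0, 0, 0, 0.3]
    - [0, -75, 0, 0, 0, 0, 0.3]
    - [0, -95, 8, 0, 0, 0, 0.3]
    - [1, -103, 25, 0, 0, 0, 0.3]
    - [2, -105, 52, 0, 0, 0, 0.3]
    - [3, -105, 84, 0, 0, 0, 0.3]
    - [5, -105, 118, 0, 0, 0, 0.3]
    - [7, -105, 154, 0, 0, 0, 0.3]
    - [8, -105, 190, 0, 0, 0, 0.3]
    - [10, -105, 226, 0, 0, 0, 0.3]
    - [11, -105, 260, 0, 0, 0, 0.3]
    - [12, -105, 292, 0, 0, 0, 0.3]
    - [14, -105, 320, 0, 0, 0, 0.3]
    - [15, -100, 340, 0, 0, 0, 0.3]
    - [15, -90, 351, 0, 0, 0, 0.3]
    - [15, -75, 353.5, 0, 0, 0, 0.3]
    - [15, -70, 353.5, 0, 0, 0, 0.3]
    - [15, -70, 353.5, 0, 0, 0, 0.3]

```text
clock: 19.15
position: [465.5, 191.3, 89.9]
tool_rot: [-1.572, 0.004, 0.003]
contact_force: [-0.1, 0.6, -2.9]
gripper_width: 0.392
```

Request:
play_rows:
  rows:
    - [0, 8, 0, 0, 0, 0, 0.3]
    - [0, 22, 0, 0, 0, 0, 0.3]
    - [0, 36, 0, 0, 0, 0, 0.3]
    - [0, 44, 0, 0, 0, 0, 0.3]
    - [0, 48, 0, 0, 0, 0, 0.3]
    - [0, 48, 0, 0, 0, 0, 0.3]
    - [0, 48, 0, 0, 0, 0, 0.3]

```text
clock: 19.85
position: [467.3, 192.6, 44.4]
tool_rot: [-1.571, -0.0, -0.0]
contact_force: [-0.3, 0.2, -2.1]
gripper_width: 0.392
```

```bash
python3 snap.py w9
```

```text
19.85 [467.31 192.64  44.39] [-0.3  0.2 -2.1] 0.3916315315400561
```

View pics/w9.png

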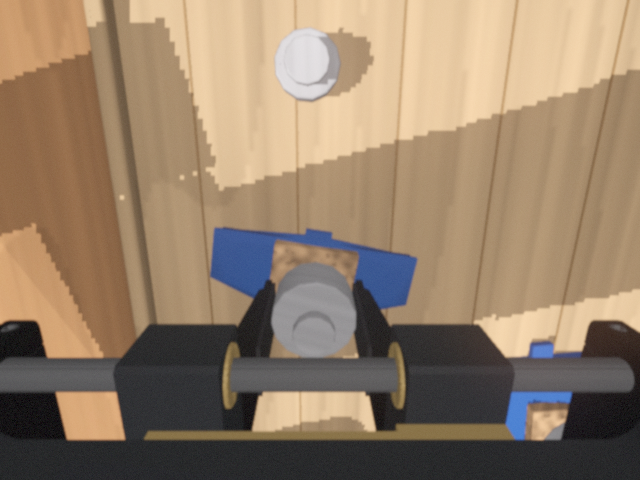

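Run:
```python
from h import *
D=np.load("w9.npz");K,T=D['camera_matrix'],D['cam_to_world']
a,b=[onplane(*q,30,K,T)[:2] for q in[(275,240),(358,251)]];e=(b-a);print(a,b,np.linalg.norm(e));e/=np.linalg.norm(e)
print((a+b)/2+22*np.array([e[1],-e[0]]))
```

```text
[448.37522104 220.38386056] [490.32337286 214.46553001] 42.363593769821065
[466.27582607 195.64044003]
```

Request:
play_rows:
  rows:
    - [0, 4, 0.7, 0, 0, 0, 0.3]
    - [0, 7, 0.7, 0, 0, 0, 0.3]
    - [0, 8.5, 0.7, 0, 0, 0, 0.3]
    - [0, 9.3, 0.7, 0, 0, 0, 0.3]
    - [0, 9.7, 0.7, 0, 0, 0, 0.3]
    - [0, 10, 0.7, 0, 0, 0, 0.3]
    - [0, 10.1, 0.7, 0, 0, 0, 0.3]
    - [0, 10.1, 0.7, 0, 0, 0, 0.3]

```text
clock: 20.7
position: [466.8, 193.2, 34.8]
tool_rot: [-1.571, 0.001, 0.001]
contact_force: [-3.8, -1.1, 5.1]
gripper_width: 0.397
```

Request:
play_rows:
  rows:
    - [0, 0, 0, 0, 0, 0, 0.4]
    - [0, 0, 0, 0, 0, 0, 0.41]
    - [0, 0, 0, 0, 0, 0, 0.43]
    - [0, 0, 0, 0, 0, 0, 0.48]
    - [0, 0, 0, 0, 0, 0, 0.58]
    - [0, 0, 0, 0, 0, 0, 0.62]
    - [0, 0, 0, 0, 0, 0, 0.62]
    - [0, -10, 0, 0, 0, 0, 0.62]
    - [0, -30, 0, 0, 0, 0, 0.62]
    - [0, -50, 0, 0, 0, 0, 0.62]
    - [0, -60, 0, 0, 0, 0, 0.62]
    - [0, -60, 0, 0, 0, 0, 0.62]
    - [0, -60, 0, 0, 0, 0, 0.62]
  force: 5

```text
clock: 22.0
position: [466.8, 193.2, 93.9]
tool_rot: [-1.571, 0.0, 0.0]
contact_force: [-0.2, 0.2, -0.7]
gripper_width: 0.619
```

```bash
python3 snap.py w10;python3 mw.py w10 310 250 26 30; python3 mw.py w10 300 90 24
```

```text
22.0 [466.84 193.18  93.89] [-0.2  0.2 -0.7] 0.619205854517406
[319.5 265.6] (282, 229, 89, 71) [470.9 193.   43. ]
medz [467.5 199.5  55.1]
[309.1  77.7] (284, 50, 51, 56) [464.9 301.3  30. ]
medz [465.1 299.4  42.1]
```

View pics/w10.png

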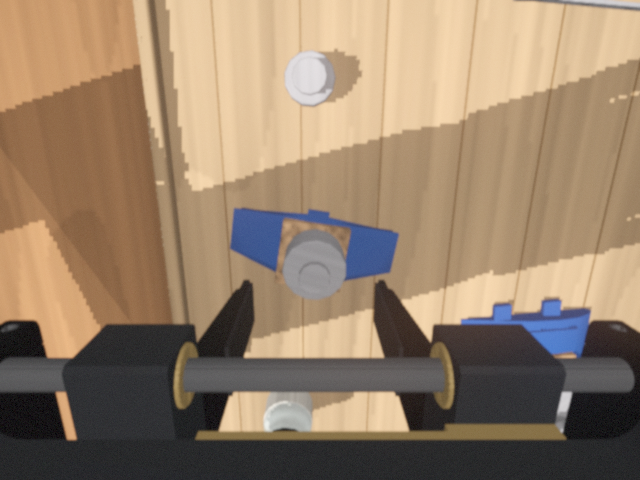

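Request:
play_rows:
  rows:
    - [0, 0, 8, 0, 0, 0, 0.5]
    - [-1, 0, 28, 0, 0, 0, 0.5]
    - [-2, 1, 55, 0, 0, 0, 0.5]
    - [-3, 2, 82, 0, 0, 0, 0.5]
    - [-3.5, 4, 100, 0, 0, 0, 0.5]
    - [-3.5, 4, 107, 0, 0, 0, 0.5]
    - [-3.5, 4, 107, 0, 0, 0, 0.5]
    - [-3.5, 4, 107, 0, 0, 0, 0.5]

```text
clock: 22.85
position: [463.2, 299.8, 89.6]
tool_rot: [-1.572, 0.001, 0.001]
contact_force: [0.7, -0.0, 0.3]
gripper_width: 0.498
```

```bash
python3 snap.py w11;python3 mw.py w11 310 260 24
python3 - <<'E'
from h import *
D=np.load("w10.npz");K,T=D['camera_matrix'],D['cam_to_world']
print(onplane(313.5,255.5,30,K,T))
E
```

```text
22.85 [463.24 299.78  89.58] [ 0.7 -0.   0.3] 0.498186931809145
[315.7 261. ] (294, 235, 45, 53) [465.  299.3  30. ]
medz [465.1 305.4  41.4]
[467.27555442 194.91098984  30.        ]
```

View pics/w11.png

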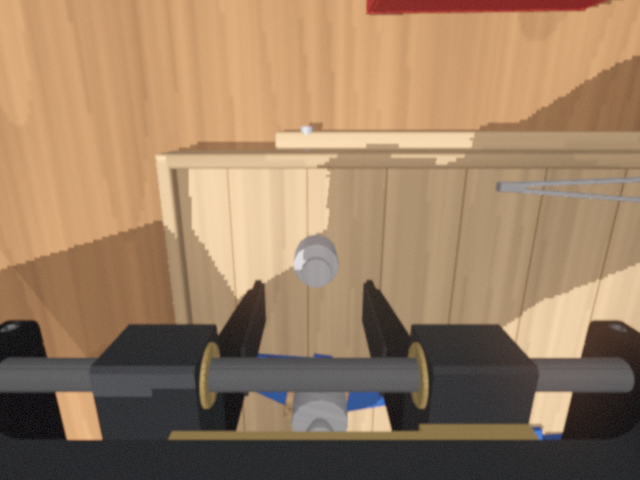

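Request:
play_rows:
  rows:
    - [1.3, 15, -0.4, 0, 0, 0, 0.5]
    - [1.3, 35, -0.4, 0, 0, 0, 0.5]
    - [1.3, 52, -0.4, 0, 0, 0, 0.5]
    - [1.3, 62, -0.4, 0, 0, 0, 0.5]
    - [1.3, 67, -0.4, 0, 0, 0, 0.5]
    - [1.3, 67.9, -0.4, 0, 0, 0, 0.5]
    - [1.3, 67.9, -0.4, 0, 0, 0, 0.2]
    - [1.3, 67.9, -0.4, 0, 0, 0, 0.2]
    - [1.3, 67.9, -0.4, 0, 0, 0, 0.2]
    - [1.3, 67.9, -0.4, 0, 0, 0, 0.2]
    - [1.3, 67.9, -0.4, 0, 0, 0, 0.2]
  force: 25

```text
clock: 24.0
position: [465.3, 300.2, 23.0]
tool_rot: [-1.57, -0.001, -0.001]
contact_force: [-0.3, -0.5, 3.1]
gripper_width: 0.287
```

Request:
play_rows:
  rows:
    - [0, -5, 0, 0, 0, 0, 0.2]
    - [0, -20, 0, 0, 0, 0, 0.2]
    - [0, -45, 0, 0, 0, 0, 0.2]
    - [0, -75, 0, 0, 0, 0, 0.2]
    - [0, -95, -8, 0, 0, 0, 0.2]
    - [0, -103, -25, 0, 0, 0, 0.2]
    - [1, -105, -52, 0, 0, 0, 0.2]
    - [2, -105, -84, 0, 0, 0, 0.2]
    - [3, -105, -118, 0, 0, 0, 0.2]
    - [4, -105, -154, 0, 0, 0, 0.2]
    - [5, -105, -190, 0, 0, 0, 0.2]
    - [6, -105, -226, 0, 0, 0, 0.2]
    - [7, -105, -258, 0, 0, 0, 0.2]
    - [8, -105, -288, 0, 0, 0, 0.2]
    - [8.7, -105, -313, 0, 0, 0, 0.2]
    - [8.7, -100, -331, 0, 0, 0, 0.2]
    - [8.7, -90, -340, 0, 0, 0, 0.2]
    - [8.7, -75, -341.8, 0, 0, 0, 0.2]
    - [8.7, -70, -341.8, 0, 0, 0, 0.2]
    - [8.7, -70, -341.8, 0, 0, 0, 0.2]

```text
clock: 26.0
position: [471.9, -41.1, 90.0]
tool_rot: [-1.57, 0.003, 0.004]
contact_force: [-0.7, -0.5, -1.5]
gripper_width: 0.284
```

Request:
play_rows:
  rows:
    - [0, 8, 0, 0, 0, 0, 0.2]
    - [0, 22, 0, 0, 0, 0, 0.2]
    - [0, 36, 0, 0, 0, 0, 0.2]
    - [0, 44, 0, 0, 0, 0, 0.2]
    - [0, 48, 0, 0, 0, 0, 0.2]
    - [0, 48, 0, 0, 0, 0, 0.2]
    - [0, 48, 0, 0, 0, 0, 0.2]

```text
clock: 26.7
position: [473.8, -42.0, 44.4]
tool_rot: [-1.571, -0.0, -0.0]
contact_force: [0.1, -0.1, -1.2]
gripper_width: 0.288
```

```bash
python3 snap.py w12
```

```text
26.7 [473.81 -42.04  44.38] [ 0.1 -0.1 -1.2] 0.28846369864563326
```

View pics/w12.png

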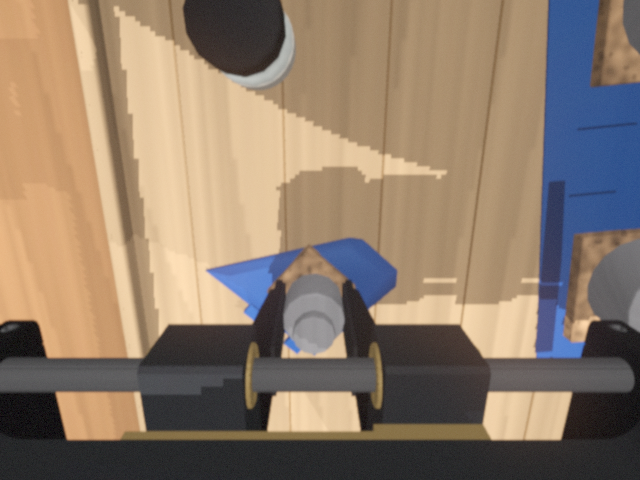

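Run:
```python
from h import *
for n,q in [("w12",(310,247)),("w8",(350.7,56)),("w7",(67,260.3))]:
    D=np.load(n+".npz");K,T=D['camera_matrix'],D['cam_to_world'];print(n,onplane(*q,30,K,T))
pads={'fin':(473,-42,30,60)}
D=np.load("w8.npz");p,d,K,T=D['p'],D['d'],D['camera_matrix'],D['cam_to_world']
meas(p,d,K,T,{},{'fin':(473,-42,30,50)},sat=40);
D=np.load("w7.npz");p,d,K,T=D['p'],D['d'],D['camera_matrix'],D['cam_to_world']
meas(p,d,K,T,{},{'fin':(473,-42,30,50)},sat=40)
```

```text
w12 [472.46374312 -18.04234412  30.        ]
w8 [473.28135464 -42.19899797  30.        ]
w7 [476.09462932 -40.24834261  30.        ]
fin [472.8 -42.8] [33.6 33.4] 47.9 z 29.1
fin [475.3 -40.8] [35.6 33.6] 48.3 z 28.8
```

Request:
play_rows:
  rows:
    - [0, 4, 0, 0, 0, 0, 0.2]
    - [0, 7, 0, 0, 0, 0, 0.2]
    - [0, 8.5, 0, 0, 0, 0, 0.2]
    - [0, 9.3, 0, 0, 0, 0, 0.2]
    - [0, 9.7, 0, 0, 0, 0, 0.2]
    - [0, 10, 0, 0, 0, 0, 0.2]
    - [0, 10.1, 0, 0, 0, 0, 0.2]
    - [0, 10.1, 0, 0, 0, 0, 0.2]

```text
clock: 27.55
position: [473.4, -42.0, 35.0]
tool_rot: [-1.571, 0.001, 0.001]
contact_force: [-5.3, -0.2, 8.0]
gripper_width: 0.288
```

Request:
play_rows:
  rows:
    - [0, -0.2, 0, 0, 0, 0, 0.29]
    - [0, -0.2, 0, 0, 0, 0, 0.3]
    - [0, -0.2, 0, 0, 0, 0, 0.32]
    - [0, -0.2, 0, 0, 0, 0, 0.37]
    - [0, -0.2, 0, 0, 0, 0, 0.47]
    - [0, -0.2, 0, 0, 0, 0, 0.52]
    - [0, -0.2, 0, 0, 0, 0, 0.52]
    - [0, -10, 0, 0, 0, 0, 0.52]
    - [0, -30, 0, 0, 0, 0, 0.52]
    - [0, -50, 0, 0, 0, 0, 0.52]
    - [0, -60, 0, 0, 0, 0, 0.52]
    - [0, -60, 0, 0, 0, 0, 0.52]
    - [0, -60, 0, 0, 0, 0, 0.52]
  force: 5

```text
clock: 28.85
position: [473.3, -41.9, 93.8]
tool_rot: [-1.571, 0.0, 0.0]
contact_force: [0.5, -0.3, -0.2]
gripper_width: 0.517
```

```bash
python3 snap.py w13;python3 mw.py w13 310 255 24 30
```

```text
28.85 [473.31 -41.95  93.84] [ 0.5 -0.3 -0.2] 0.5165922290956559
[314.4 249.5] (250, 215, 121, 79) [474.3 -32.   42. ]
medz [474.  -35.9  53.1]
```

View pics/w13.png

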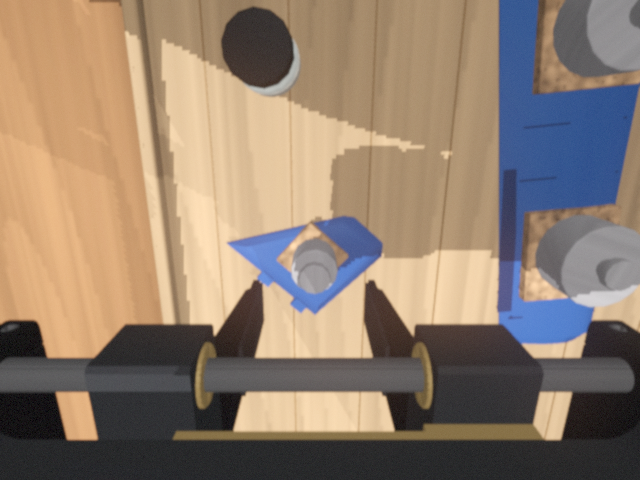

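Placed and upright. I'll raise the arm and swing it clear for a final overall check.

Request:
play_rows:
  rows:
    - [0, -15, 0, 0, 0, 0, 0.6]
    - [0, -45, 0, 0, 0, 0, 0.6]
    - [0, -85, 0, 0, 0, 0, 0.6]
    - [0, -125, -10, 0, 0, 0, 0.6]
    - [0, -160, -40, 0, 0, 0, 0.6]
    - [0, -180, -80, 0, 0, 0, 0.6]
    - [-10, -190, -120, 0, 0, 0, 0.6]
    - [-20, -195, -160, 0, 0, 0, 0.6]
    - [-30, -200, -200, 0, 0, 0, 0.6]
    - [-40, -200, -240, 0, 0, 0, 0.6]
    - [-50, -200, -280, 0, 0, 0, 0.6]
    - [-60, -200, -320, 0, 0, 0, 0.6]
    - [-70, -200, -360, 0, 0, 0, 0.6]
    - [-80, -200, -400, 0, 0, 0, 0.6]
    - [-90, -200, -430, 0, 0, 0, 0.6]
    - [-90, -200, -450, 0, 0, 0, 0.6]
    - [-90, -200, -460, 0, 0, 0, 0.6]
    - [-90, -200, -460, 0, 0, 0, 0.6]
    - [-90, -200, -460, 0, 0, 0, 0.6]

```text
clock: 30.8
position: [383.8, -501.2, 294.0]
tool_rot: [-1.57, -0.0, 0.001]
contact_force: [-0.4, 0.5, 0.3]
gripper_width: 0.6
```

```bash
python3 snap.py t14 top; python3 snap.py s14 scene
python3 - <<'E'
from h import *
D=np.load("t14.npz");p,d,K,T=D['p'],D['d'],D['camera_matrix'],D['cam_to_world'];D0=np.load("top0.npz")
hs=[cv2.cvtColor(q,cv2.COLOR_RGB2HSV) for q in(D0['p'],p)]
# blue parts bounding boxes before/after
for nm,(a,b,c,e) in {'wing':(235,165,400,230),'tail':(190,245,240,325),'fin':(330,250,385,325),'dish':(455,260,515,320),'bottle':(265,280,305,320)}.items():
    for h in hs:
        w=h[b:e,a:c]
        m=(cv2.inRange(w,(108,120,40),(130,255,255)) if nm in('wing','tail','fin') else cv2.inRange(w,(0,0,110),(180,50,255)) if nm=='dish' else cv2.inRange(w,(0,0,0),(180,255,35)))
        y,x=np.nonzero(m);print(nm,[np.percentile(x,q)+a for q in(1,50,99)],[np.percentile(y,q)+b for q in(1,50,99)])
x=p[150:340,110:530,::-1];cv2.imwrite("pics/t14c.png",cv2.resize(x,(800,362),interpolation=cv2.INTER_CUBIC))
# weight centres from depth: points over pad+15
W=cloud(d,K,T)
for nm,(X,Y,zt) in {'root':(625.7,90.5,62),'tip':(638,-38,62),'tail':(467,192.7,56),'fin':(473.5,-42,54)}.items():
    m=(np.hypot(W[...,0]-X,W[...,1]-Y)<40)&(np.abs(W[...,2]-zt)<5);P=W[m];r=cv2.minEnclosingCircle(P[:,:2].astype(np.float32));print(nm,'target',X,Y,'disc mean',P[:,:2].mean(0).round(1),'circ',np.round(r[0],1),round(r[1],1),'z',np.median(P[:,2]).round(1))
E
```

```text
30.8 [ 383.79 -501.2   294.03] [-0.4  0.5  0.3] 0.6002691899575237
30.85 [ 383.9  -501.02  294.19] [ 0.2  0.3 -0.3] 0.6015491339163376
wing [np.float64(244.0), np.float64(310.0), np.float64(389.0)] [np.float64(176.0), np.float64(197.0), np.float64(222.0)]
wing [np.float64(243.0), np.float64(308.0), np.float64(389.0)] [np.float64(176.0), np.float64(197.0), np.float64(223.0)]
tail [np.float64(201.0), np.float64(214.0), np.float64(226.0)] [np.float64(255.0), np.float64(286.5), np.float64(315.0)]
tail [np.float64(201.0), np.float64(214.0), np.float64(228.0)] [np.float64(255.55), np.float64(273.5), np.float64(315.0)]
fin [np.float64(339.0), np.float64(354.0), np.float64(373.0)] [np.float64(261.0), np.float64(283.0), np.float64(312.0)]
fin [np.float64(339.0), np.float64(354.0), np.float64(374.0)] [np.float64(261.0), np.float64(284.0), np.float64(313.0)]
dish [np.float64(464.0), np.float64(484.0), np.float64(505.3399999999999)] [np.float64(269.0), np.float64(290.0), np.float64(311.0)]
dish [np.float64(464.0), np.float64(484.0), np.float64(506.0)] [np.float64(268.06), np.float64(290.0), np.float64(311.0)]
bottle [np.float64(275.0), np.float64(283.0), np.float64(291.45)] [np.float64(291.0), np.float64(299.0), np.float64(308.0)]
bottle [np.float64(275.0), np.float64(283.0), np.float64(291.48)] [np.float64(291.0), np.float64(299.0), np.float64(308.0)]
root target 625.7 90.5 disc mean [623.6  89.9] circ [623.9  90.4] 24.8 z 62.1
tip target 638 -38 disc mean [635.7 -36.9] circ [636.5 -37.2] 25.0 z 62.2
tail target 467 192.7 disc mean [465.2 192.3] circ [465.  193.6] 19.0 z 55.9
fin target 473.5 -42 disc mean [472.  -41.7] circ [471.9 -42.6] 13.7 z 53.8
```

View pics/t14c.png

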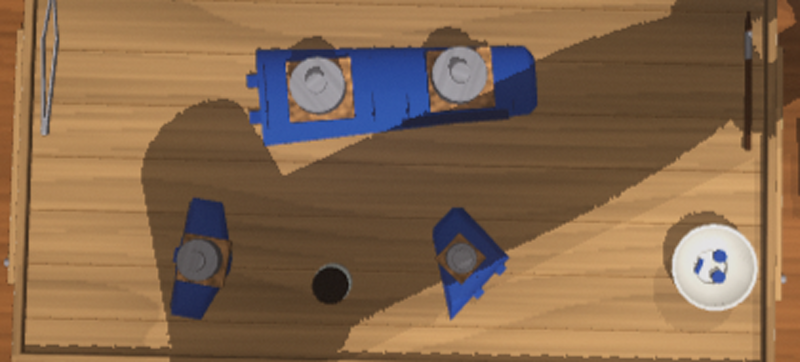

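View pics/s14.png

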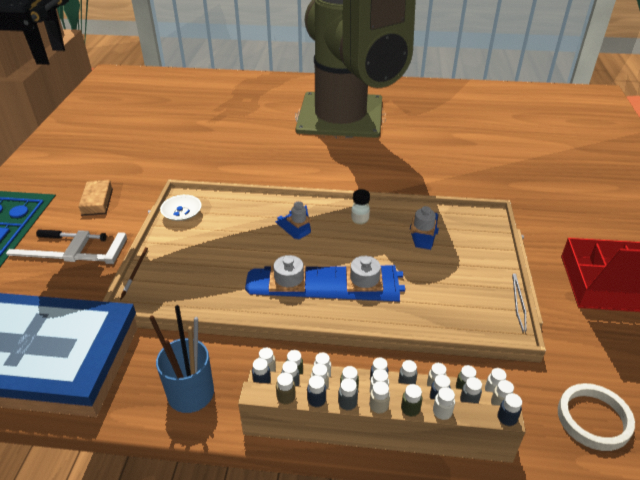

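```bash
python3 -c "
from rig import *
print(hand_in())"
```

```text
the job is handed in; nothing more can be done
None
```

All four weights are standing upright on their cork pads, and I handed the job in after about 31 s. I placed the two large weights on the wing's root and tip pads, then the medium on the tailplane, then the small on the fin. Each was lowered until the wrist felt light contact (8 N at most) before I opened the jaws.

- **Centring:** in the last top view, each weight's centre is within about 1.5–2.5 mm of its pad's centre as that same camera saw it at the start. The tip pad is the furthest off, at about 2.5 mm. The tops are at the expected heights, so the weights are seated on the pads.
- **Nothing else shifted:** the outlines of the glue bottle, dish and blue parts match the first picture to about 1–2 pixels (a pixel is roughly 1.8 mm). One figure, the tailplane's median row, moved 13 pixels, but its outline did not; I put this down to the weight and shadow covering part of the blue.
- **Camera disagreement:** the top and scene cameras differed by 5–7 mm in x on the pads. I aimed by the wrist camera, which read between the two.
- **Failed wrist checks:** after the tip, tailplane and fin placings, my measurement of the weight's position in the wrist picture was spoiled by other surfaces getting into it. I relied on the pictures and the final top view for those three instead.

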